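# Refill the wooden token tube to its red mark

### The job

Put the pale wooden order tokens one by one, lying flat, into the clear slotted token tube until the top of the stack is level with the tube's red mark. Two tokens do it; leave the third token where it lies.

Things in the scene. Friction and masses are not known exactly. Their poses are not given: they have to be found in the camera images.
- tube_floor (a point): floor centre (8 mm up) of the empty upright token tube: round metal 92 mm base, fixed; two clear curved walls on its +x and -x sides, 3 mm thick, inner diameter 64 mm; on its +y and -y sides 45 mm slots, open from floor to top, so fingers holding a token along y can go down in them. Flared mouth 55 mm above the floor, 76 mm inside. Red mark 40 mm above the floor = two tokens high. z up.
- token_a_mid (a point): one of three alike pale wooden tokens: a plain disc 52 mm in diameter and 20 mm thick with a thin darker ring on each face, about 50 g, lying flat on the worktop at the start. This point is its centre, 10 mm above its underside; z is the disc's axis. All tokens are interchangeable.
- token_b_mid (a point): one of three alike pale wooden tokens: a plain disc 52 mm in diameter and 20 mm thick with a thin darker ring on each face, about 50 g, lying flat on the worktop at the start. This point is its centre, 10 mm above its underside; z is the disc's axis. All tokens are interchangeable.
- token_c_mid (a point): one of three alike pale wooden tokens: a plain disc 52 mm in diameter and 20 mm thick with a thin darker ring on each face, about 50 g, lying flat on the worktop at the start. This point is its centre, 10 mm above its underside; z is the disc's axis. All tokens are interchangeable.
Mind the look-alikes: they are no part of the job. What is shaped like the part that bears token_a_mid but grey or turquoise is not meant. Leave any green or yellow look-alike of the part that bears tube_floor alone.

How it is judged:
By the outcome, as a careful person would: the job done as asked, in the order asked, and still so for the second after the job is handed in, with the robot touching nothing.
It also fails if it takes over 64 s, if anything falls off the work surface, if the arm or the gripper's body presses on something with over 40 N, if the wrist force passes 120 N, or if a joint passes its speed limit or range.

### The arm

A 7-joint arm with a two-finger parallel gripper is mounted at the origin on the work surface; the furniture and walls round the work are solid. World frame = base frame: x ahead of the robot, y to its left, z up, the work surface at z = 0. Lengths are in m, angles in rad, forces in N, time in s.
With the tool pointing down it reaches from about 0.4 to 0.85 m from the base axis. Payload 10.4 kg.
Tool frame: the origin (TCP) lies between the finger pads; the fingertips stand tip_extent ahead of it and the grasp point (between the pads) lies 2 mm behind it (tip_extent is the distance from the TCP to the fingertips, in m); z points along the fingers, y is the direction in which the jaws open and shut (so a half turn about z gives the same grasp; the last joint's range is limited). The gripper opens to 87 mm and grips with 3 to 60 N. Pads are 19 mm wide; open, the fingers measure 117 mm over their backs; the gripper's body (75 mm by 190 mm) begins 51 mm behind the grasp point.
Start: joints at [1.098, 0.332, -0.065, 1.46, 0.022, 1.35, -0.088], TCP at [0.272, -0.563, 0.219] pointing down, gripper open.
Joint ranges: [-2.6, 2.6], [-0.5, 2.12], [-1.47, 1.34], [0.16, 2.42], [-1.27, 4.41], [0.06, 2.06], [-2.6, 2.6]. Speed limits (rad/s): [2.22, 2.22, 2.79, 2.79, 3.14, 3.14, 3.14].

### API

Orientations are given as a unit quaternion [x, y, z, w].
In Python, from bench import read_state, camera, camera_params, close_job, tip_extent gives the robot as it stands. The module is installed in compiled form; this text tells all that it offers.
- The arm moves only by the tool send_rows, never from a script. Its argument "steps" is a list of rows, each a list of 7 numbers: the turn, a rotation vector about the tool's x, y, z in degrees, then the shift along the tool's x, y, z in m, then the gripper's target within -1 to 1 (shut at 1, half-way at 0, fully open at -1). In form: [[ax, ay, az, x, y, z, jaw], ...]. A call has exactly 10 rows; each row shifts and turns the pose as measured when the row begins, along the tool's axes as they then stand; what a row does not reach is not made up. A row lasts 1/10 s, in which the tool goes at most 50 mm and 8.59 degrees, less where a joint would pass 70% of its speed; a pose out of reach is approached as far as the arm can. A call with a gripper value outside its range is refused whole. The fingers move at their own pace and stop on an object; "force" is the grip in N (left out, the last holds). Time passes only in rows, so rows that do not move let the fingers close, or fill a call up. It gives the time, the measured TCP pose, the force and the opening at its end, in the units of the state.
- read_state(): the state, without advancing time (a new reading comes with each control period).
- camera(name): name is "scene" or "side" or "wrist"; returns (picture, depth): 420x560x3 uint8, blue, green, red; 420x560 float32, m along the optical axis (not along the pixel's ray), 0 where there is no reading.
- camera_params(name): a dict with "camera_matrix" (3x3 intrinsics, pixels), "world_from_camera" (4x4, takes a point from camera to world coordinates). Camera axes: x right, y down, z forward; pixel columns grow to the right and rows downward; lengths in m; the calibration is good to about 2 mm. The wrist camera is an equidistant fisheye: a pixel r from the principal point sees the ray r / f radians off the axis. A picture is of the moment at which its call begins: read the wrist's pose just before it. camera_params takes no time and is no camera call; for the wrist camera it gives the pose at the moment of the call.
- close_job(): hands the job in, once; it reports no verdict.
The state is a dict: "time": time; "joint_positions": joint angles; "joint_vel": joint speeds; "joint_torque": joint torques, N m; "ee_pos": TCP position; "eef_rot": TCP orientation; "ft_force": force on the tool from outside, world axes, zero at the start; "torque": the same for the moment, N m; "width": finger opening in m.
Only numpy, scipy, OpenCV 4.12 (cv2) and the standard library are available. Lean on these libraries where they do the work, as an engineer would, in place of code of your own. Each camera call takes 0.05 s, during which the arm holds its last target.

## Working session

There is one attempt and no reset: what is moved stays moved. The work goes in short steps, Python scripts to look and compute and a tool call to move; the robot and the scene stay as the last step left them, time stands still between calls to the robot, and variables do not carry over. Pictures are saved under pics/ and viewed, and the job is handed in when it is done.

Besides the shell and the picture viewer there is one more tool, called as a command line: name --pt "numbers of a row" for each row, then --argument value for the rest. send_rows: Moves the arm, as the interface text tells. Its arguments: {"type":"object","properties":{"steps":{"type":"array"},"force":{"type":"number"}},"required":["steps"]}

```bash
mkdir -p pics; python3 - <<'E'
from bench import *
import cv2, numpy as np
print(read_state()); print(tip_extent if not callable(tip_extent) else tip_extent())
for n in ("scene","side","wrist"):
    p=camera_params(n); im,d=camera(n)
    cv2.imwrite(f"pics/{n}0.png",im); np.savez(f"{n}0.npz",im=im,d=d,K=p["camera_matrix"],T=p["world_from_camera"])
    print(n,p["camera_matrix"],p["world_from_camera"])
E
```

```text
{'time': 0.0, 'joint_positions': array([ 1.09837479,  0.33284575, -0.06471393,  1.46095923,  0.02160057,
        1.34991791, -0.0884898 ]), 'joint_vel': array([-3.33112787e-04,  1.08130852e-03, -2.43231554e-04,  1.04564836e-03,
       -9.20334711e-05, -2.15268987e-04,  1.68509305e-03]), 'joint_torque': array([ 9.83225182e-04, -6.23259401e+01,  2.49694765e-02, -3.89905894e+01,
       -6.15374465e-02,  3.96257162e-02,  1.20855843e-04]), 'ee_pos': array([ 0.27157675, -0.56246093,  0.21836175]), 'eef_rot': array([ 9.74808758e-01,  2.23041185e-01, -1.91384971e-04, -6.91279764e-04]), 'ft_force': array([-0.10908134,  0.43677329, -0.22238873]), 'torque': array([ 0.01649138, -0.042361  ,  0.00958482]), 'width': 0.08723983896298494}
0.017
scene [[477.57637887   0.         279.95025153]
 [  0.         477.57637887 199.7161766 ]
 [  0.           0.           1.        ]] [[-0.76207167 -0.43843188  0.47647063 -0.14938739]
 [-0.64735366  0.53115333 -0.5466346   0.57877961]
 [-0.01341693 -0.72501975 -0.68859738  0.87182103]
 [ 0.          0.          0.          1.        ]]
side [[472.81555439   0.         276.36933106]
 [  0.         472.81555439 208.75302348]
 [  0.           0.           1.        ]] [[ 0.99818784 -0.00938337  0.05943892  0.38371572]
 [-0.05668266 -0.47822789  0.87640468 -0.99343237]
 [ 0.02020173 -0.87818565 -0.47789314  0.55419014]
 [ 0.          0.          0.          1.        ]]
wrist [[325.1922621    0.         278.47913937]
 [  0.         325.1922621  211.43482277]
 [  0.           0.           1.        ]] [[ 0.43379412 -0.86017061 -0.26819616  0.34549242]
 [-0.90101125 -0.41452035 -0.12787342 -0.52797451]
 [-0.00117981  0.29711849 -0.95483989  0.38363665]
 [ 0.          0.          0.          1.        ]]
```

View pics/scene0.png

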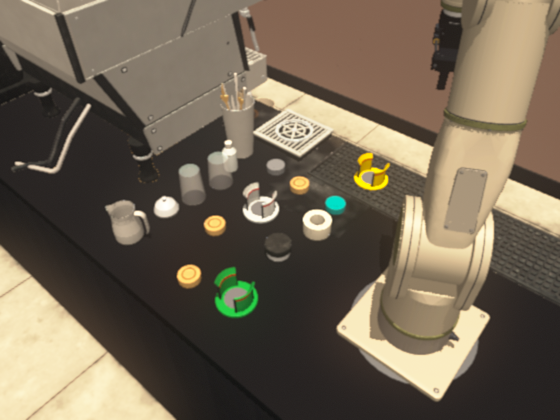

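View pics/side0.png

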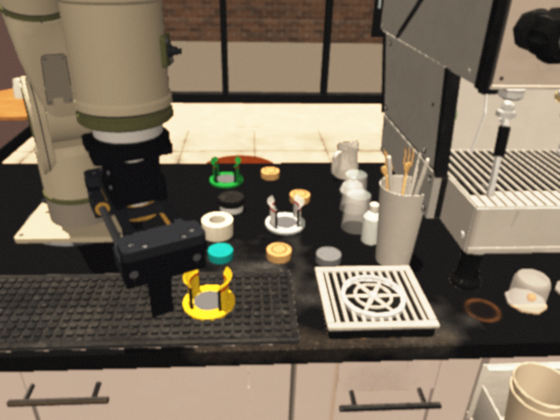

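View pics/wrist0.png

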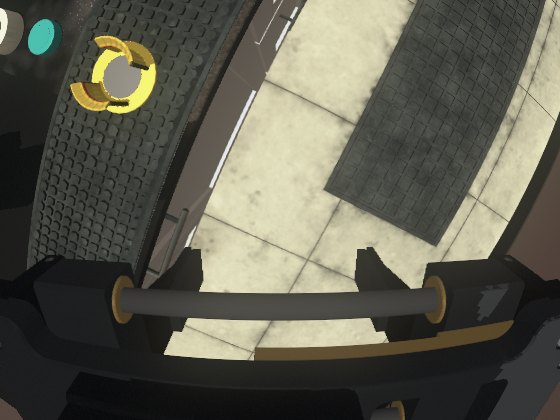

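Scene view: pale tokens at (299,185), (215,225) and (189,275); the clear tube is at (262,207). In the side view they are at (279,253), (300,196), (270,173) and (285,220). The wrist view shows only the yellow look-alike. Next I'll measure them.

```bash
cat > h.py <<'E'
import cv2,numpy as np
def load(n): 
    z=np.load(n+".npz"); return z["im"],z["d"],z["K"],z["T"]
def ray(K,T,u,v,z):
    d=T[:3,:3]@np.linalg.solve(K,[u,v,1.]); o=T[:3,3]; return o+d*(z-o[2])/d[2]
def cloud(d,K,T):
    v,u=np.mgrid[:d.shape[0],:d.shape[1]]
    P=np.stack([(u-K[0,2])/K[0,0]*d,(v-K[1,2])/K[1,1]*d,d],-1)
    return P@T[:3,:3].T+T[:3,3]
E
python3 - <<'E'
from h import *
seeds={"scene":[(299,185),(215,225),(189,275)],"side":[(279,253),(300,196),(270,173)]}
for n in seeds:
    im,d,K,T=load(n+"0"); W=cloud(d,K,T)
    hsv=cv2.cvtColor(im,cv2.COLOR_BGR2HSV)
    m=((hsv[...,0]>8)&(hsv[...,0]<28)&(hsv[...,1]>60)&(hsv[...,2]>110)).astype(np.uint8)
    k,lab,st,c=cv2.connectedComponentsWithStats(m)
    for u,v in seeds[n]:
        i=lab[v,u]
        if i==0: i=np.bincount(lab[v-6:v+7,u-6:u+7].ravel())[1:].argmax()+1
        mm=(lab==i)
        cn=cv2.findContours(mm.astype(np.uint8),0,2)[0]; e=max(cn,key=cv2.contourArea)
        hull=cv2.convexHull(e)[:,0]
        P=W[mm&(d>0)]; top=P[P[:,2]>np.percentile(P[:,2],90)-.004]
        (cx,cy),r=cv2.minEnclosingCircle(top[:,:2].astype(np.float32))
        print(n,(u,v),st[i],"ztop",np.round(np.percentile(P[:,2],[5,50,95]),4),"circ",round(cx,4),round(cy,4),round(r,4))
    # tube
    u,v=(262,207) if n=="scene" else (285,220)
    y0,x0=max(v-40,0),u-40
    s=im[y0:v+40,x0:u+40]; cv2.imwrite(f"pics/tube_{n}.png",cv2.resize(s,None,fx=7,fy=7,interpolation=2))
    c=W[y0:v+40,x0:u+40].reshape(-1,3); g=hsv[y0:v+40,x0:u+40].reshape(-1,3)
    sel=(c[:,2]>.003)&(c[:,2]<.012)&(g[:,2]>90)&(g[:,1]<60)
    q=c[sel]; 
    print("base",q.shape,q.min(0),q.max(0),cv2.minEnclosingCircle(q[:,:2].astype(np.float32)))
    q=c[(c[:,2]>.02)&(c[:,2]<.08)]; print("walls",len(q),q.min(0),q.max(0))
E
```

```text
scene (299, 185) [289 176  22  19 325] ztop [-0.0013  0.0175  0.0214] circ 0.4446 -0.1823 0.0264
scene (215, 225) [203 215  23  21 375] ztop [-0.0018  0.0175  0.0207] circ 0.5127 0.0689 0.0266
scene (189, 275) [176 264  25  24 477] ztop [-0.0016  0.0177  0.0208] circ 0.4447 0.2154 0.0266
base (566, 3) [ 0.42170774 -0.22034979  0.00302698] [ 0.63734437 -0.00503521  0.01194002] ((0.5185655355453491, -0.10159484297037125), 0.11936765164136887)
walls 900 [ 0.31296823 -0.2006298   0.02002608] [0.60851234 0.05848016 0.06959227]
side (279, 253) [266 242  26  23 493] ztop [-0.0008  0.0175  0.0202] circ 0.4459 -0.1831 0.0271
side (300, 196) [289 189  22  18 237] ztop [-0.0018  0.0181  0.0506] circ 0.4924 -0.0463 0.0269
side (270, 173) [260 166  20  15 244] ztop [-0.0019  0.0152  0.0202] circ 0.4444 0.2119 0.0282
base (538, 3) [ 0.42393155 -0.09796401  0.00315704] [ 5.12315995e-01 -4.86664885e-04  1.19110962e-02] ((0.46696552634239197, -0.0492190457880497), 0.04890620708465576)
walls 402 [ 0.42123566 -0.22048979  0.0200376 ] [0.53701858 0.08494233 0.06348949]
```

View pics/tube_scene.png

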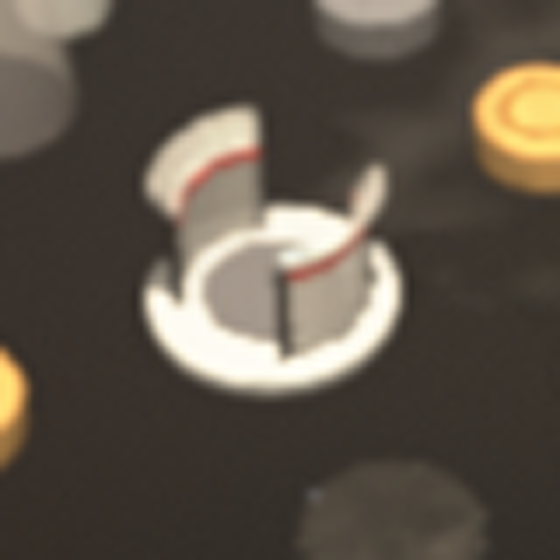

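View pics/tube_side.png

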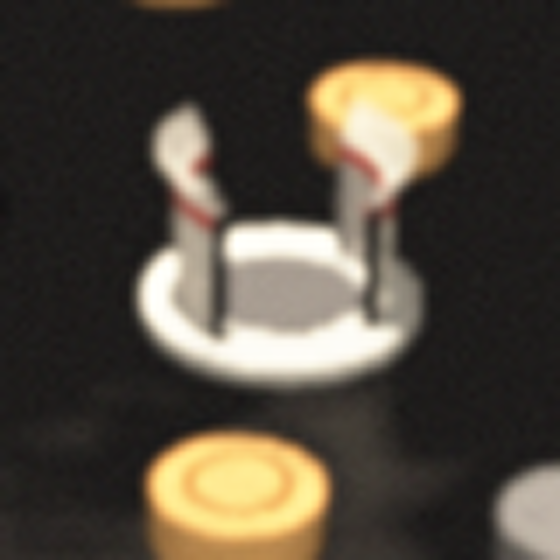

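```bash
python3 - <<'E'
from h import *
for n,(u,v) in {"scene":(262,207),"side":(285,220)}.items():
    im,d,K,T=load(n+"0"); W=cloud(d,K,T); hsv=cv2.cvtColor(im,cv2.COLOR_BGR2HSV)
    c=W.reshape(-1,3); g=hsv.reshape(-1,3)
    near=np.hypot(c[:,0]-.467,c[:,1]+.049)<.07
    b=c[near&(c[:,2]>.003)&(c[:,2]<.014)&(g[:,2]>90)]
    A=np.c_[2*b[:,:2],np.ones(len(b))]
    (cx,cy),r=cv2.minEnclosingCircle(b[:,:2].astype(np.float32)); print(n,len(b),"base",cx,cy,r,np.median(b[:,2]),"bbox",b.min(0),b.max(0))
    w=c[near&(c[:,2]>.025)&(c[:,2]<.075)]
    for p in w[np.argsort(w[:,2])][::6]: print(np.round(p,3),end=";")
    print()
    # red pixels
    red=near&(g[:,1]>60)&((g[:,0]<8)|(g[:,0]>170))
    print("red",np.round(c[red],3).tolist()[:40])
E
```

```text
scene 500 base 0.46727830171585083 -0.0521480068564415 0.04816633090376854 0.007065333489172876 bbox [ 0.42170774 -0.09588669  0.00302698] [ 0.51315076 -0.00503521  0.01398154]
[ 0.437 -0.04   0.025];[ 0.44  -0.032  0.026];[ 0.501 -0.057  0.026];[ 0.433 -0.054  0.027];[ 0.499 -0.066  0.028];[ 0.433 -0.043  0.029];[ 0.438 -0.038  0.029];[ 0.441 -0.03   0.03 ];[ 0.495 -0.066  0.03 ];[ 0.498 -0.062  0.031];[ 0.49  -0.024  0.032];[ 0.436 -0.039  0.033];[ 0.49  -0.027  0.033];[ 0.437 -0.033  0.034];[ 0.496 -0.064  0.034];[ 0.44  -0.071  0.035];[ 0.436 -0.04   0.036];[ 0.5   -0.057  0.037];[ 0.49  -0.027  0.037];[ 0.434 -0.048  0.038];[ 0.44  -0.075  0.039];[ 0.501 -0.047  0.04 ];[ 0.439 -0.069  0.041];[ 0.44  -0.029  0.041];[ 0.437 -0.026  0.042];[ 0.437 -0.04   0.042];[ 0.497 -0.066  0.043];[ 0.497 -0.062  0.045];[ 0.44  -0.033  0.046];[ 0.436 -0.063  0.047];[ 0.436 -0.066  0.048];[ 0.502 -0.045  0.048];[ 0.434 -0.057  0.049];[ 0.503 -0.062  0.049];[ 0.487 -0.022  0.05 ];[ 0.502 -0.052  0.05 ];[ 0.493 -0.025  0.051];[ 0.445 -0.073  0.052];[ 0.501 -0.044  0.052];[ 0.443 -0.03   0.053];[ 0
[... 2716 characters left out ...]
, 0.048], [0.441, -0.034, 0.046], [0.443, -0.029, 0.044], [0.492, -0.028, 0.043], [0.494, -0.033, 0.045], [0.497, -0.031, 0.044], [0.441, -0.035, 0.044], [0.443, -0.028, 0.04], [0.497, -0.032, 0.042], [0.498, -0.041, 0.047], [0.498, -0.04, 0.044], [0.433, -0.058, 0.046], [0.433, -0.055, 0.042], [0.435, -0.063, 0.046], [0.437, -0.067, 0.049], [0.499, -0.069, 0.049], [0.435, -0.062, 0.043], [0.437, -0.068, 0.047], [0.439, -0.068, 0.047], [0.441, -0.072, 0.048], [0.494, -0.076, 0.05], [0.497, -0.074, 0.049], [0.5, -0.062, 0.043], [0.437, -0.066, 0.043], [0.439, -0.071, 0.046], [0.441, -0.074, 0.047], [0.443, -0.075, 0.048], [0.495, -0.072, 0.046], [0.441, -0.072, 0.044], [0.443, -0.079, 0.047]]
```

```bash
python3 - <<'E'
from h import *
H=np.zeros((300,250)) # y from -.3..0.3 , x .3...8 at 2mm
S=500
H=np.zeros((int(.6*S),int(.5*S)))
for n in("scene","side"):
    im,d,K,T=load(n+"0"); W=cloud(d,K,T)[d>0]
    i=((W[:,1]+.3)*S).astype(int); j=((W[:,0]-.3)*S).astype(int)
    ok=(i>=0)&(i<H.shape[0])&(j>=0)&(j<H.shape[1])&(W[:,2]<.4)
    np.maximum.at(H,(i[ok],j[ok]),W[ok,2])
img=cv2.applyColorMap(np.clip(H/.15*255,0,255).astype(np.uint8),cv2.COLORMAP_JET)
img=cv2.resize(img,None,fx=2,fy=2,interpolation=0)
for k in range(0,5): cv2.putText(img,f"x{.3+.1*k:.1f}",(k*100,10),0,.35,(255,)*3)
for k in range(0,6): cv2.putText(img,f"y{-.3+.1*k:.1f}",(0,k*100+4),0,.35,(255,)*3)
cv2.imwrite("pics/hm.png",img)
m=cv2.dilate((H>.012).astype(np.uint8),np.ones((3,3)))
k,l,s,c=cv2.connectedComponentsWithStats(m)
for i in range(1,k):
    if s[i,4]>40: print(np.round([.3+s[i,0]/S,.3*0+.3+(s[i,0]+s[i,2])/S,-.3+s[i,1]/S,-.3+(s[i,1]+s[i,3])/S],3),"hmax",H[l==i].max().round(3))
# tube circle/yaw
from scipy.optimize import least_squares
for n in("scene","side"):
    im,d,K,T=load(n+"0"); c=cloud(d,K,T)[d>0]
    w=c[(np.hypot(c[:,0]-.467,c[:,1]+.05)<.045)&(c[:,2]>.02)&(c[:,2]<.05)]
    f=least_squares(lambda p:np.hypot(w[:,0]-p[0],w[:,1]-p[1])-p[2],[.467,-.05,.033],loss="soft_l1",f_scale=.002).x
    a=np.degrees(np.arctan2(w[:,1]+.0505,w[:,0]-.4673)); p=a[abs(a)<90]; q=a[abs(a)>90]%360
    print(n,f,"+x",np.percentile(p,[2,5,95,98]),"-x",np.percentile(q,[2,5,95,98])-180)
E
```

```text
[ 0.3    0.322 -0.3   -0.282] hmax 0.014
[ 0.504  0.694 -0.3   -0.256] hmax 0.036
[ 0.608  0.8   -0.3    0.258] hmax 0.4
[ 0.516  0.574 -0.23  -0.172] hmax 0.024
[ 0.3    0.354 -0.212 -0.152] hmax 0.024
[ 0.416  0.476 -0.212 -0.154] hmax 0.024
[ 0.626  0.668 -0.15  -0.104] hmax 0.093
[ 0.3    0.352 -0.126 -0.05 ] hmax 0.042
[ 0.594  0.66  -0.102 -0.03 ] hmax 0.09
[ 0.424  0.452 -0.086 -0.02 ] hmax 0.065
[ 0.484  0.512 -0.082 -0.016] hmax 0.066
[ 0.308  0.378 -0.01   0.062] hmax 0.039
[ 0.606  0.67  -0.008  0.06 ] hmax 0.098
[0.738 0.8   0.024 0.09 ] hmax 0.253
[0.484 0.542 0.04  0.098] hmax 0.024
[0.616 0.684 0.074 0.14 ] hmax 0.049
[0.342 0.37  0.154 0.218] hmax 0.064
[0.414 0.474 0.182 0.244] hmax 0.025
scene [ 0.46737291 -0.05074956  0.03387014] +x [-40.91500309 -39.71020954  50.5843153   55.29239377] -x [-43.16956836 -42.19934351  37.28468239  49.94424033]
side [ 0.46786067 -0.05257578  0.03385628] +x [-43.33113769 -42.49464482  51.28026222  53.28757647] -x [-43.09722056 -33.03817277  53.37234694  54.20473457]
```

View pics/hm.png

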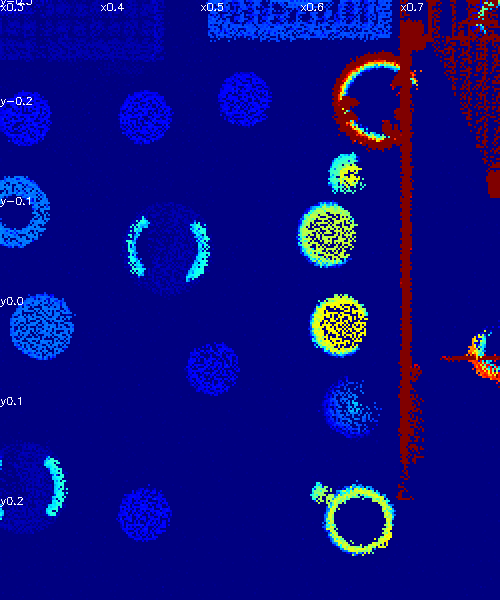

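Fits: tokens at (0.4455,-0.1827), (0.5125,0.069) and (0.4446,0.214), with tops near 20 mm. The tube is at (0.4675,-0.051), yawed about +5°. The height map shows free space around them. First move goes towards token A while turning the jaws.

send_rows --pt "0 0 7 0.04 0 0 -1" --pt "0 0 7 0.04 0 0 -1" --pt "0 0 7 0.04 0 0 -1" --pt "0 0 0 0.013 -0.048 0 -1" --pt "0 0 0 0.013 -0.048 0 -1" --pt "0 0 0 0.013 -0.048 0 -1" --pt "0 0 0 0.013 -0.048 0 -1" --pt "0 0 0 0.013 -0.048 0 -1" --pt "0 0 0 0.013 -0.048 0 -1" --pt "0 0 0 0.0 0 0 -1" --force 15

```text
time: 1.15
ee_pos: [0.4452, -0.2261, 0.2118]
eef_rot: [0.999, 0.033, -0.005, -0.004]
ft_force: [0.7, 0.2, 0.2]
width: 0.087
```

```bash
cat > go.py <<'E'
import sys,numpy as np
from bench import read_state
from scipy.spatial.transform import Rotation as R
def rel(tgt,yaw=5):
    s=read_state(); r=R.from_quat(s["eef_rot"]); M=r.as_matrix()
    th=np.radians(yaw); G=np.c_[[np.cos(th),np.sin(th),0],[np.sin(th),-np.cos(th),0],[0,0,-1]]
    print("t",round(s["time"],2),"pos",s["ee_pos"].round(4),"w",round(s["width"],4),"F",s["ft_force"].round(2))
    print("turn deg",np.degrees((r.inv()*R.from_matrix(G)).as_rotvec()).round(2),"shift",(M.T@(np.array(tgt)-s["ee_pos"])).round(4))
if __name__=="__main__": rel([float(a) for a in sys.argv[1:4]],float(sys.argv[4]) if len(sys.argv)>4 else 5)
E
python3 go.py .4455 -.1827 .10
```

```text
t 1.15 pos [ 0.4452 -0.2261  0.2118] w 0.087 F [0.67 0.23 0.19]
turn deg [-0.43  0.51 -1.24] shift [ 0.0041 -0.0425  0.1121]
```

send_rows --pt "-0.4 0.5 -1.2 0.004 -0.042 0 -1" --pt "0 0 0 0 0 0.03 -1" --pt "0 0 0 0 0 0.03 -1" --pt "0 0 0 0 0 0.03 -1" --pt "0 0 0 0 0 0.02 -1" --pt "0 0 0 0 0 0 -1" --pt "0 0 0 0 0 0 -1" --pt "0 0 0 0 0 0 -1" --pt "0 0 0 0 0 0 -1" --pt "0 0 0 0 0 0 -1"

```text
time: 2.15
ee_pos: [0.4487, -0.1836, 0.1027]
eef_rot: [0.999, 0.045, 0.003, 0.002]
ft_force: [0.9, 0.1, -0.2]
width: 0.087
```

```bash
python3 go.py .4455 -.1827 .0195; python3 - <<'E'
from bench import *
import cv2,numpy as np
p=camera_params("wrist"); im,d=camera("wrist"); cv2.imwrite("pics/w1.png",im); np.savez("w1.npz",im=im,d=d,K=p["camera_matrix"],T=p["world_from_camera"])
E
```

```text
t 2.15 pos [ 0.4487 -0.1836  0.1027] w 0.087 F [ 0.94  0.08 -0.16]
turn deg [ 0.2  -0.33  0.16] shift [-0.0035 -0.0015  0.0831]
```

View pics/w1.png

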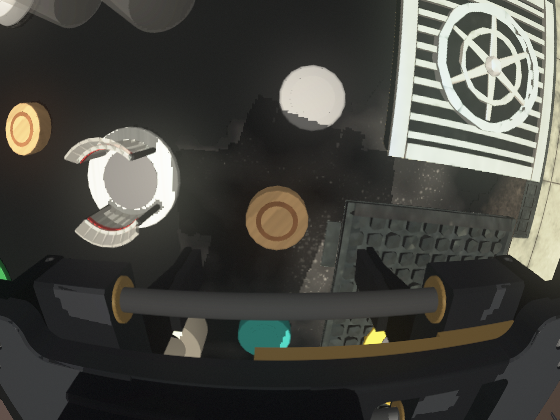

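The wrist view shows token A centred between the fingers at (277,217), the tube floor at (130,178), and token B at (27,128). I'll cross-check with fisheye rays.

```bash
cat >> h.py <<'E'
def fray(K,T,u,v,z):
    x=(u-K[0,2])/K[0,0]; y=(v-K[1,2])/K[1,1]; r=np.hypot(x,y)
    d=T[:3,:3]@np.array([x/r*np.sin(r),y/r*np.sin(r),np.cos(r)]); o=T[:3,3]; return o+d*(z-o[2])/d[2]
E
python3 - <<'E'
from h import *
im,d,K,T=load("w1"); hsv=cv2.cvtColor(im,cv2.COLOR_BGR2HSV)
# ring centre of A top
print("A top", fray(K,T,277,221,.02), "Atop blob rough")
print("tube floor", fray(K,T,130,178,.008),"B top",fray(K,T,22,129,.02))
m=((hsv[...,1]>60)&(hsv[...,0]>5)&(hsv[...,0]<28)).astype(np.uint8); m[:,:240]=0;m[260:]=0;m[:,320:]=0;m[:180]=0
c=max(cv2.findContours(m,0,1)[0],key=cv2.contourArea)
P=np.array([fray(K,T,u,v,.02)[:2] for u,v in c[:,0]],np.float32); print("A",cv2.minEnclosingCircle(P))
# tube floor grey ellipse
g=((hsv[...,1]<40)&(hsv[...,2]>110)&(hsv[...,2]<190)).astype(np.uint8)
k,l,s,_=cv2.connectedComponentsWithStats(g); i=l[178,130]; c=max(cv2.findContours((l==i).astype(np.uint8),0,1)[0],key=cv2.contourArea)
P=np.array([fray(K,T,u,v,.008)[:2] for u,v in c[:,0]],np.float32); print("floor",s[i],cv2.minEnclosingCircle(P))
b=((hsv[...,2]>150)&(hsv[...,1]<60)).astype(np.uint8); k,l,s,_=cv2.connectedComponentsWithStats(b); i=l[205,165] or l[210,160]; print(s[i])
c=max(cv2.findContours((l==i).astype(np.uint8),0,1)[0],key=cv2.contourArea)
P=np.array([fray(K,T,u,v,.007)[:2] for u,v in c[:,0]]); r=P[np.hypot(P[:,0]-.467,P[:,1]+.051)>.042]
from scipy.optimize import least_squares
print("base",len(r),least_squares(lambda p:np.hypot(r[:,0]-p[0],r[:,1]-p[1])-.046,[.467,-.05],loss="soft_l1",f_scale=.001).x)
E
```

```text
A top [ 0.44587549 -0.18377523  0.02      ] Atop blob rough
tube floor [ 0.46938287 -0.05282109  0.008     ] B top [0.51418431 0.06577112 0.02      ]
A ((0.4478246569633484, -0.18262232840061188), 0.027806464582681656)
floor [  98  153   66   75 2991] ((0.4563676714897156, -0.04377392306923866), 0.04202689602971077)
[  64  130  113  117 6988]
base 414 [ 0.46480519 -0.0483635 ]
```

send_rows --pt "0.2 -0.3 0 -0.003 -0.001 0.03 -1" --pt "0 0 0 0 0 0.03 -1" --pt "0 0 0 0 0 0.015 -1" --pt "0 0 0 0 0 0 -1" --pt "0 0 0 0 0 0 -1" --pt "0 0 0 0 0 0 -1" --pt "0 0 0 0 0 0 -1" --pt "0 0 0 0 0 0 -1" --pt "0 0 0 0 0 0 -1" --pt "0 0 0 0 0 0 -1"

```text
time: 3.2
ee_pos: [0.451, -0.1851, 0.0327]
eef_rot: [0.999, 0.045, 0.006, 0.003]
ft_force: [-0.0, -0.1, -0.4]
width: 0.0871
```

```bash
python3 go.py .446 -.183 .0195
```

```text
t 3.2 pos [ 0.451  -0.1851  0.0327] w 0.0871 F [-0.01 -0.13 -0.36]
turn deg [ 0.35 -0.66  0.13] shift [-0.0049 -0.0026  0.0131]
```

send_rows --pt "0.4 -0.6 0 -0.005 -0.002 0 -1" --pt "0 0 0 0 0 0.007 -1" --pt "0 0 0 0 0 0.006 -1" --pt "0 0 0 0 0 0 -1" --pt "0 0 0 0 0 0 -1" --pt "0 0 0 0 0 0 -1" --pt "0 0 0 0 0 0 -1" --pt "0 0 0 0 0 0 -1" --pt "0 0 0 0 0 0 -1" --pt "0 0 0 0 0 0 -1"

```text
time: 4.2
ee_pos: [0.4452, -0.1834, 0.0183]
eef_rot: [0.999, 0.045, -0.0, -0.001]
ft_force: [0.4, 0.8, 0.5]
width: 0.0871
```

```bash
python3 go.py .446 -.183 .0195
```

```text
t 4.2 pos [ 0.4452 -0.1834  0.0183] w 0.0871 F [0.39 0.83 0.46]
turn deg [-0.1   0.01  0.13] shift [ 0.0008 -0.0003 -0.0012]
```

send_rows --pt "0 0 0 0 0 -0.001 1" --pt "0 0 0 0 0 0 1" --pt "0 0 0 0 0 0 1" --pt "0 0 0 0 0 0 1" --pt "0 0 0 0 0 0 1" --pt "0 0 0 0 0 0 1" --pt "0 0 0 0 0 0 1" --pt "0 0 0 0 0 0 1" --pt "0 0 0 0 0 0 1" --pt "0 0 0 0 0 0 1" --force 20

```text
time: 5.2
ee_pos: [0.4453, -0.1834, 0.0196]
eef_rot: [0.999, 0.045, 0.0, -0.001]
ft_force: [-0.5, -0.3, 0.7]
width: 0.0149
```

```bash
python3 go.py .4675 -.051 .13
```

```text
t 5.2 pos [ 0.4453 -0.1834  0.0196] w 0.0149 F [-0.5  -0.35  0.71]
turn deg [-0.09 -0.    0.13] shift [ 0.0339 -0.1301 -0.1102]
```

The opening is 15 mm, so the grasp missed. I'll look.

```bash
python3 - <<'E'
from bench import *
import cv2,numpy as np
for n in("side","wrist","scene"):
    p=camera_params(n); im,d=camera(n); cv2.imwrite(f"pics/{n}2.png",im); np.savez(n+"2.npz",im=im,d=d,K=p["camera_matrix"],T=p["world_from_camera"])
im=cv2.imread("pics/side2.png")[150:330,180:400]; cv2.imwrite("pics/s2c.png",cv2.resize(im,None,fx=3.4,fy=3.3,interpolation=2))
E
```

```text
(no output)
```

View pics/s2c.png

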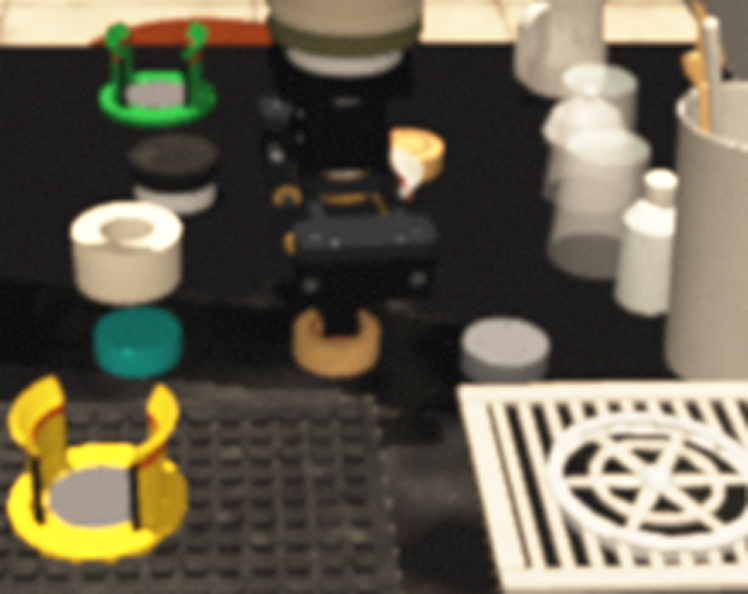

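View pics/wrist2.png

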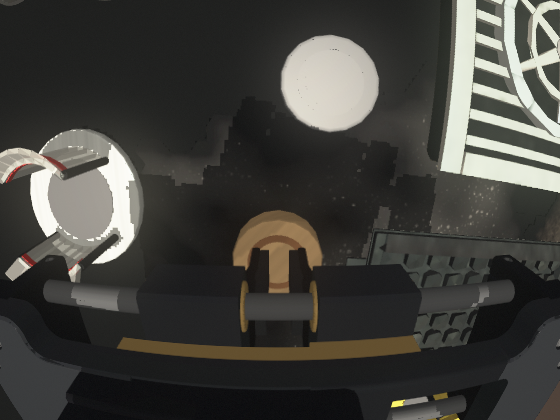

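```bash
python3 - <<'E'
from h import *
im,d,K,T=load("side2"); W=cloud(d,K,T)
# finger region px: crop (345,320)-> 
for v in range(232,266,2):
    u=180+345/3.4; u=int(u); print(v,im[v,u],W[v,u].round(4))
im,d,K,T=load("wrist2")
# is wrist depth along axis: finger tips
for (u,v) in [(256,255),(256,275),(298,255),(298,275),(277,270),(277,225)]:
    x=(u-K[0,2])/K[0,0]; y=(v-K[1,2])/K[1,1]; r=np.hypot(x,y); dd=np.array([x/r*np.tan(r),y/r*np.tan(r),1])*d[v,u]
    print((u,v),im[v,u],d[v,u],(T[:3,:3]@dd+T[:3,3]).round(4))
E
python3 -c "
from bench import *
print(tip_extent, type(tip_extent), read_state()['ee_pos'])"
```

```text
232 [15 13 16] [ 0.4416 -0.2754  0.1154]
234 [17 17 17] [ 0.4421 -0.2707  0.1083]
236 [18 16 17] [ 0.4421 -0.2723  0.1051]
238 [15 17 16] [ 0.4425 -0.2692  0.0989]
240 [19 17 18] [ 0.4426 -0.2683  0.094 ]
242 [17 16 14] [ 0.4484 -0.1988  0.0452]
244 [16 16 15] [ 0.4486 -0.1983  0.0401]
246 [18 18 16] [ 0.4487 -0.198   0.0352]
248 [19 17 17] [ 0.4487 -0.1995  0.0314]
250 [17 18 20] [ 0.4489 -0.1981  0.0257]
252 [ 40  67 102] [ 0.449  -0.1985  0.0211]
254 [ 60 106 151] [ 0.4488 -0.2029  0.0192]
256 [ 72 128 174] [ 0.4485 -0.2075  0.0175]
258 [ 77 136 184] [ 0.4488 -0.206   0.0116]
260 [ 78 139 187] [ 0.4488 -0.2075  0.0078]
262 [ 74 128 174] [ 0.4491 -0.2048  0.001 ]
264 [38 57 76] [ 0.4489 -0.2088 -0.0011]
(256, 255) [22 25 30] 0.16595688 [ 0.4555 -0.1717  0.033 ]
(256, 275) [28 30 34] 0.14881001 [ 0.4539 -0.173   0.0514]
(298, 255) [25 29 35] 0.16985227 [ 0.4558 -0.1936  0.0294]
(298, 275) [29 31 36] 0.14874765 [ 0.4557 -0.1924  0.0515]
(277, 270) [ 79 116 143] 0.18405846 [ 0.4405 -0.1838  0.019 ]
(277, 225) [ 77 112 140] 0.17510375 [ 0.4681 -0.1814  0.0197]
0.017 <class 'float'> [ 0.44530257 -0.18341018  0.01955115]
```

The side-view depth puts the closed fingertips near z = 22 mm, just over the token top, though 2.6 mm was expected from the TCP pose and tip_extent. I'll open the gripper and measure the tips in that state before trusting either number.

send_rows --pt "0 0 0 0 0 0 -1" --pt "0 0 0 0 0 0 -1" --pt "0 0 0 0 0 0 -1" --pt "0 0 0 0 0 0 -1" --pt "0 0 0 0 0 0 -1" --pt "0 0 0 0 0 0 -1" --pt "0 0 0 0 0 0 -1" --pt "0 0 0 0 0 0 -1" --pt "0 0 0 0 0 0 -1" --pt "0 0 0 0 0 0 -1"

```text
time: 6.35
ee_pos: [0.4453, -0.1834, 0.0195]
eef_rot: [0.999, 0.045, -0.0, -0.001]
ft_force: [1.0, -0.3, 0.0]
width: 0.0763
```

```bash
cat > look.py <<'E'
import sys
from bench import *
import cv2,numpy as np
tag=sys.argv[1]
for n in("side","wrist","scene"):
    p=camera_params(n); im,d=camera(n); cv2.imwrite(f"pics/{n}{tag}.png",im); np.savez(n+tag+".npz",im=im,d=d,K=p["camera_matrix"],T=p["world_from_camera"])
im=cv2.imread(f"pics/side{tag}.png")[170:290,200:360]; cv2.imwrite(f"pics/sc{tag}.png",cv2.resize(im,None,fx=5,fy=5,interpolation=2))
im=cv2.imread(f"pics/scene{tag}.png")[130:300,160:360]; cv2.imwrite(f"pics/cc{tag}.png",cv2.resize(im,None,fx=3.5,fy=3.5,interpolation=2))
E
python3 look.py 3; python3 - <<'E'
from h import *
im,d,K,T=load("side3"); W=cloud(d,K,T); 
m=(abs(W[...,0]-.446)<.03)&(W[...,1]<-.21)&(W[...,1]>-.26)&(W[...,2]>.003)&(W[...,2]<.06)&(im.sum(2)<150)
print(m.sum(), [ (int(u),int(v),*W[v,u].round(4)) for v,u in list(zip(*np.where(m)))[-30:]])
E
```

```text
166 [(284, 258, np.float64(0.4529), np.float64(-0.2278), np.float64(0.0265)), (285, 258, np.float64(0.4546), np.float64(-0.2301), np.float64(0.0281)), (286, 258, np.float64(0.4567), np.float64(-0.2292), np.float64(0.0274)), (287, 258, np.float64(0.4589), np.float64(-0.2263), np.float64(0.0254)), (278, 259, np.float64(0.441), np.float64(-0.2292), np.float64(0.0253)), (279, 259, np.float64(0.4427), np.float64(-0.2324), np.float64(0.0275)), (280, 259, np.float64(0.4447), np.float64(-0.2321), np.float64(0.0273)), (281, 259, np.float64(0.4469), np.float64(-0.2293), np.float64(0.0253)), (282, 259, np.float64(0.449), np.float64(-0.2276), np.float64(0.0241)), (283, 259, np.float64(0.4509), np.float64(-0.2286), np.float64(0.0247)), (284, 259, np.float64(0.4529), np.float64(-0.2284), np.float64(0.0246)), (285, 259, np.float64(0.455), np.float64(-0.2269), np.float64(0.0235)), (286, 259, np.float64(0.4569), np.float64(-0.228), np.float64(0.0242)), (268, 275, np.float64(0.4206), np.float64(-0.2552), np.float64(0.0064)), (278, 275, np.float64(0.4398), np.float64(-0.2563), np.float64(0.0068)), (268
[... 383 characters left out ...]
4533), np.float64(-0.257), np.float64(0.0047)), (266, 277, np.float64(0.4165), np.float64(-0.26), np.float64(0.0053)), (267, 277, np.float64(0.4186), np.float64(-0.2581), np.float64(0.0039)), (271, 277, np.float64(0.4262), np.float64(-0.2598), np.float64(0.005)), (273, 277, np.float64(0.4301), np.float64(-0.2578), np.float64(0.0034)), (274, 277, np.float64(0.4321), np.float64(-0.2576), np.float64(0.0032)), (276, 277, np.float64(0.4358), np.float64(-0.2598), np.float64(0.0048)), (280, 277, np.float64(0.4435), np.float64(-0.2591), np.float64(0.0041)), (282, 277, np.float64(0.4475), np.float64(-0.2586), np.float64(0.0037)), (285, 277, np.float64(0.4532), np.float64(-0.259), np.float64(0.0038))]
```

View pics/sc3.png

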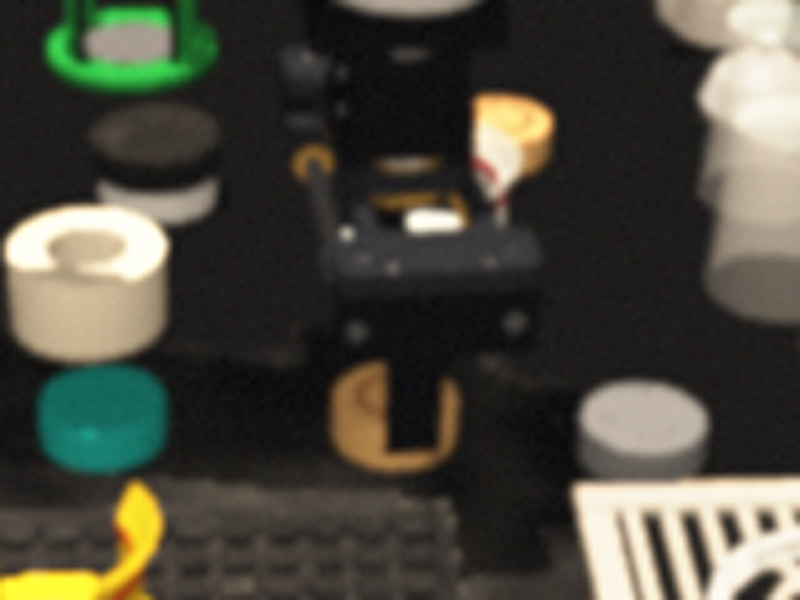

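View pics/cc3.png

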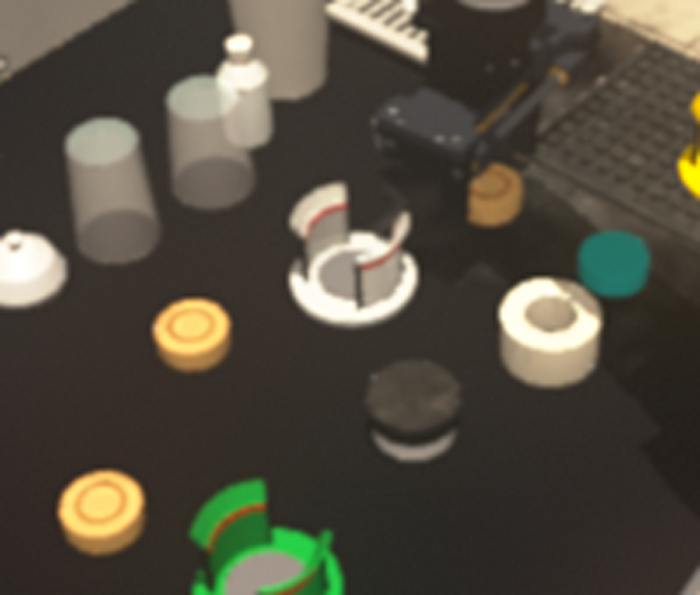

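View pics/wrist3.png

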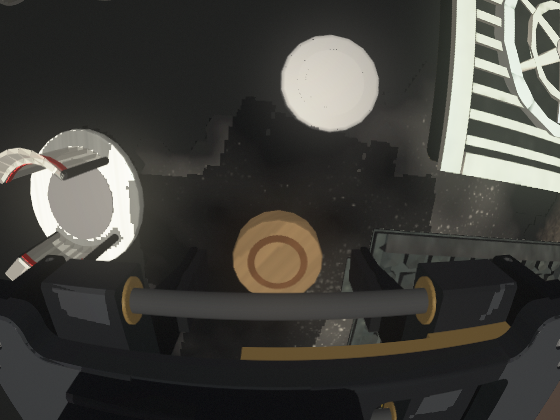

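The fingertips read about 23 mm in this view, and the body edge is also about 20 mm higher than the reported TCP implies. So the TCP height reads about 21 mm low, while x and y agree. I'll lower 17 mm in small rows and watch the force.

send_rows --pt "0 0 0 0.001 0 0.003 -1" --pt "0 0 0 0 0 0.003 -1" --pt "0 0 0 0 0 0.003 -1" --pt "0 0 0 0 0 0.002 -1" --pt "0 0 0 0 0 0.002 -1" --pt "0 0 0 0 0 0 -1" --pt "0 0 0 0 0 0 -1" --pt "0 0 0 0 0 0 -1" --pt "0 0 0 0 0 0 -1" --pt "0 0 0 0 0 0 -1"

```text
time: 7.5
ee_pos: [0.4463, -0.1832, 0.0052]
eef_rot: [0.999, 0.045, -0.0, -0.001]
ft_force: [1.3, 0.6, -0.7]
width: 0.0869
```

```bash
python3 go.py .446 -.183 .0025; python3 look.py 4; python3 - <<'E'
from h import *
im,d,K,T=load("side4"); W=cloud(d,K,T); 
m=(abs(W[...,0]-.446)<.03)&(W[...,1]<-.21)&(W[...,1]>-.245)&(W[...,2]>.0)&(W[...,2]<.06)&(im.sum(2)<150)
print(m.sum(), [ (int(u),int(v),*W[v,u].round(4).tolist()) for v,u in list(zip(*np.where(m)))[-14:]])
E
```

```text
t 7.5 pos [ 0.4463 -0.1832  0.0052] w 0.0869 F [ 1.31  0.6  -0.74]
turn deg [-0.1   0.01  0.14] shift [-0.0003 -0.0002  0.0027]
233 [(284, 267, 0.4529, -0.2343, 0.0096), (285, 267, 0.455, -0.2326, 0.0084), (286, 267, 0.457, -0.232, 0.0079), (287, 267, 0.4588, -0.2345, 0.0097), (288, 267, 0.4609, -0.2333, 0.0088), (292, 267, 0.47, -0.2225, 0.0008), (295, 267, 0.476, -0.2229, 0.001), (292, 268, 0.4698, -0.2249, 0.0002), (284, 269, 0.4535, -0.2284, 0.0006), (288, 269, 0.4615, -0.2287, 0.0006), (289, 269, 0.4635, -0.229, 0.0008), (291, 269, 0.4675, -0.2288, 0.0006), (290, 270, 0.4652, -0.2317, 0.0003), (292, 270, 0.4692, -0.2316, 0.0001)]
```

View pics/sc4.png

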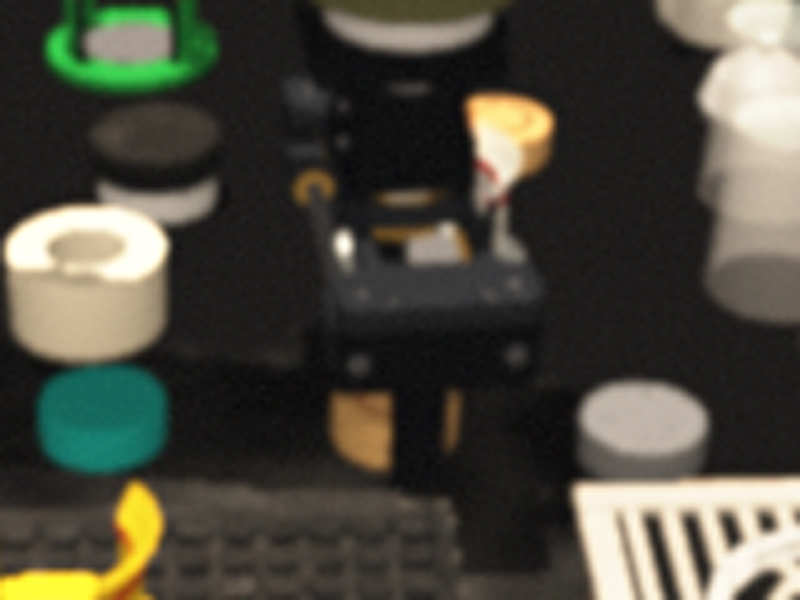

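The tips are now near 7.5 mm and beside the token. The apparent x offset comes from the 5° yaw. Closing now.

send_rows --pt "0 0 0 0 0 0.002 1" --pt "0 0 0 0 0 0 1" --pt "0 0 0 0 0 0 1" --pt "0 0 0 0 0 0 1" --pt "0 0 0 0 0 0 1" --pt "0 0 0 0 0 0 1" --pt "0 0 0 0 0 0 1" --pt "0 0 0 0 0 0 1" --pt "0 0 0 0 0 0 1" --pt "0 0 0 0 0 0 1" --force 20

```text
time: 8.65
ee_pos: [0.4463, -0.1832, 0.003]
eef_rot: [0.999, 0.045, -0.0, -0.001]
ft_force: [-0.4, -0.0, 0.3]
width: 0.0516
```

```bash
python3 go.py .4675 -.051 .0905
```

```text
t 8.65 pos [ 0.4463 -0.1832  0.003 ] w 0.0516 F [-0.44 -0.01  0.3 ]
turn deg [-0.1   0.02  0.14] shift [ 0.033  -0.1299 -0.0873]
```

Gripped at 52 mm, with the token underside at reported z − 3 mm. Lift, then go over the tube.

send_rows --pt "0 0 0 0 0 -0.022 1" --pt "0 0 0 0 0 -0.022 1" --pt "0 0 0 0 0 -0.022 1" --pt "0 0 0 0 0 -0.022 1" --pt "0 0 0 0.008 -0.032 0 1" --pt "0 0 0 0.008 -0.032 0 1" --pt "0 0 0 0.008 -0.032 0 1" --pt "0 0 0 0.008 -0.032 0 1" --pt "0 0 0 0 0 0 1" --pt "0 0 0 0 0 0 1"

```text
time: 9.65
ee_pos: [0.4666, -0.049, 0.0948]
eef_rot: [0.999, 0.044, -0.0, -0.001]
ft_force: [0.5, 0.3, -1.3]
width: 0.0516
```

```bash
python3 go.py .4675 -.051 .0805; python3 look.py 5
```

```text
t 9.65 pos [ 0.4666 -0.049   0.0948] w 0.0516 F [ 0.48  0.26 -1.25]
turn deg [-0.12  0.02 -0.01] shift [0.0007 0.0021 0.0143]
```

View pics/sc5.png

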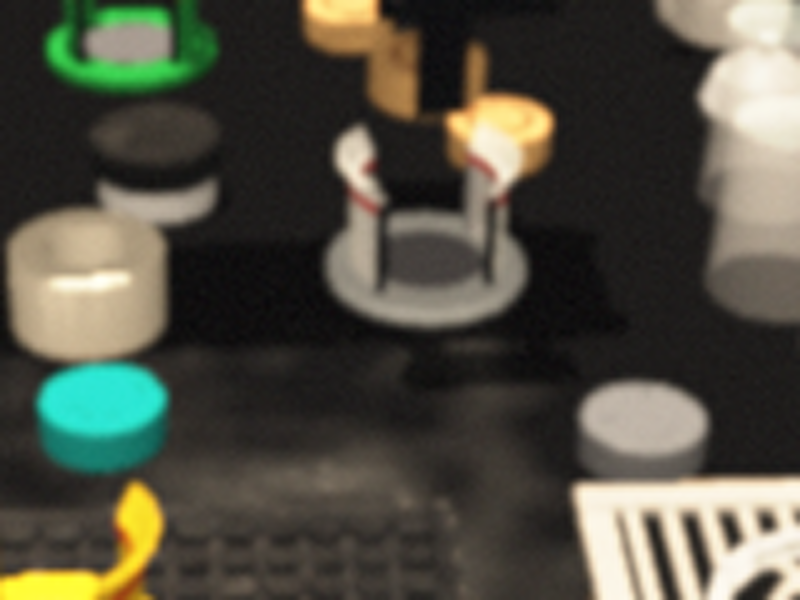

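View pics/wrist5.png

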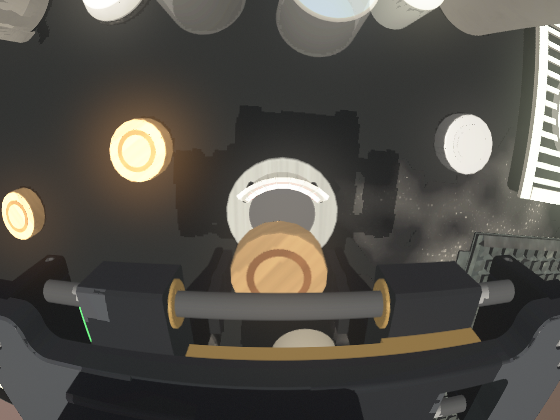

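The side view shows the token held flat and centred over the tube (both at crop x≈427). In the wrist view the jaws line up with the slots. Descending now.

send_rows --pt "0 0 0 0.001 0.002 0 1" --pt "0 0 0 0 0 0.012 1" --pt "0 0 0 0 0 0.012 1" --pt "0 0 0 0 0 0 1" --pt "0 0 0 0 0 0 1" --pt "0 0 0 0 0 0 1" --pt "0 0 0 0 0 0 1" --pt "0 0 0 0 0 0 1" --pt "0 0 0 0 0 0 1" --pt "0 0 0 0 0 0 1"

```text
time: 10.8
ee_pos: [0.4672, -0.0548, 0.0682]
eef_rot: [0.999, 0.04, -0.001, -0.001]
ft_force: [0.2, 0.2, -1.0]
width: 0.0512
```

```bash
python3 go.py .4675 -.051 .0115; python3 look.py 6; python3 - <<'E'
from h import *
im,d,K,T=load("wrist6")
cv2.imwrite("pics/w6c.png",cv2.resize(im[120:300,170:400],None,fx=3.3,fy=3.3,interpolation=2))
E
```

```text
t 10.8 pos [ 0.4672 -0.0548  0.0682] w 0.0512 F [ 0.22  0.2  -1.03]
turn deg [-0.11  0.08 -0.4 ] shift [ 0.0006 -0.0037  0.0567]
```

View pics/w6c.png

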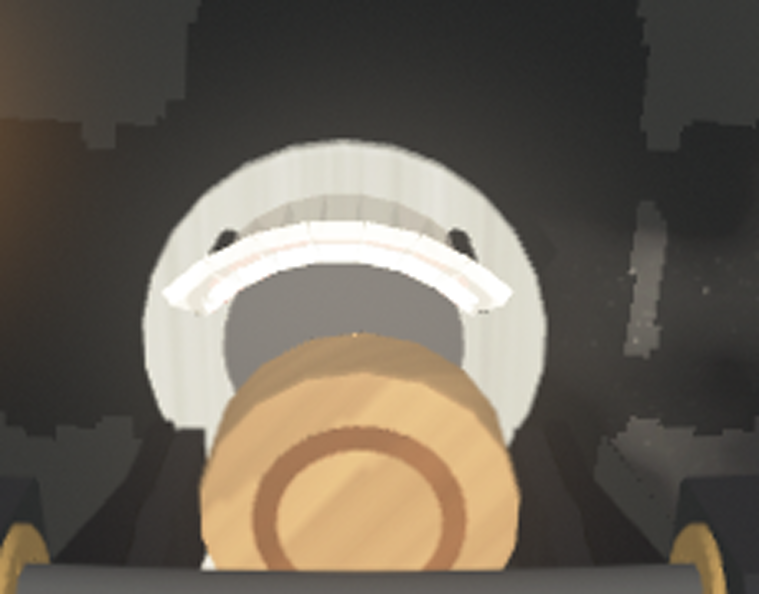

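View pics/cc6.png

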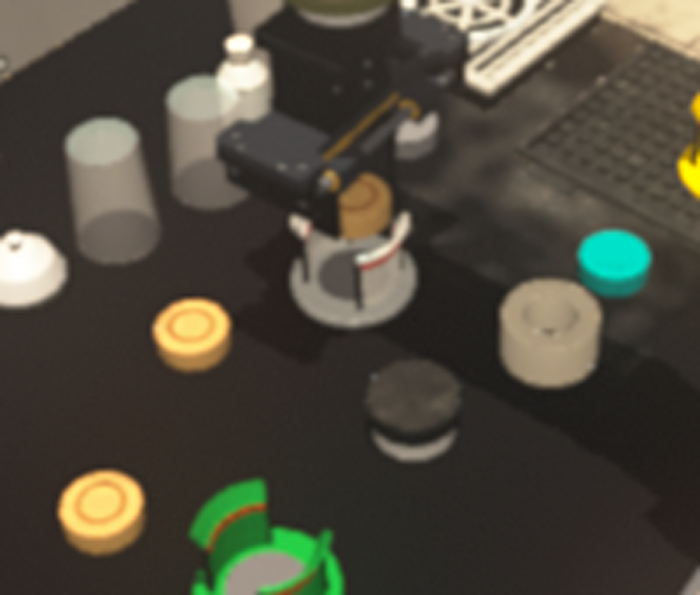

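View pics/sc6.png

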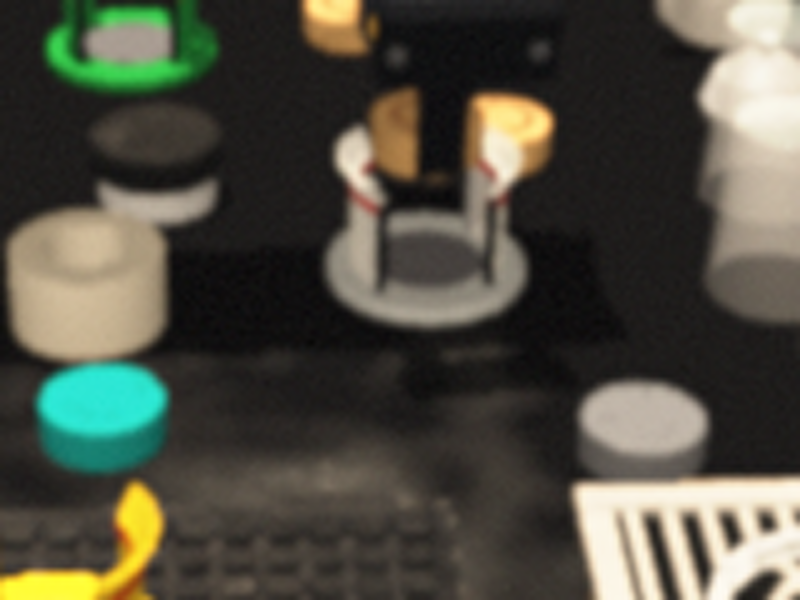

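y ended at −0.0548. I'll correct that while descending partway into the mouth.

send_rows --pt "0 0 -0.4 0.0 -0.003 0 1" --pt "0 0 0 0 0 0 1" --pt "0 0 0 0 0 0 1" --pt "0 0 0 0 0 0.008 1" --pt "0 0 0 0 0 0.008 1" --pt "0 0 0 0 0 0 1" --pt "0 0 0 0 0 0 1" --pt "0 0 0 0 0 0 1" --pt "0 0 0 0 0 0 1" --pt "0 0 0 0 0 0 1"

```text
time: 11.95
ee_pos: [0.4666, -0.0514, 0.0502]
eef_rot: [0.999, 0.044, -0.001, -0.001]
ft_force: [-0.5, 0.2, -1.6]
width: 0.0513
```

```bash
python3 go.py .4675 -.051 .0115
```

```text
t 11.95 pos [ 0.4666 -0.0514  0.0502] w 0.0513 F [-0.52  0.18 -1.57]
turn deg [-0.13  0.13  0.04] shift [ 0.001  -0.0003  0.0387]
```

send_rows --pt "0 0 0 0.001 0 0.009 1" --pt "0 0 0 0 0 0.009 1" --pt "0 0 0 0 0 0.007 1" --pt "0 0 0 0 0 0.004 1" --pt "0 0 0 0 0 0.003 1" --pt "0 0 0 0 0 0 1" --pt "0 0 0 0 0 0 1" --pt "0 0 0 0 0 0 1" --pt "0 0 0 0 0 0 1" --pt "0 0 0 0 0 0 1"

```text
time: 12.95
ee_pos: [0.4677, -0.0513, 0.0155]
eef_rot: [0.999, 0.044, -0.001, -0.001]
ft_force: [-0.2, -0.8, -0.8]
width: 0.0514
```

```bash
python3 go.py .4675 -.051 .0115; python3 look.py 7
```

```text
t 12.95 pos [ 0.4677 -0.0513  0.0155] w 0.0514 F [-0.17 -0.8  -0.76]
turn deg [-0.13  0.12  0.04] shift [-0.0002 -0.0003  0.004 ]
```

View pics/sc7.png

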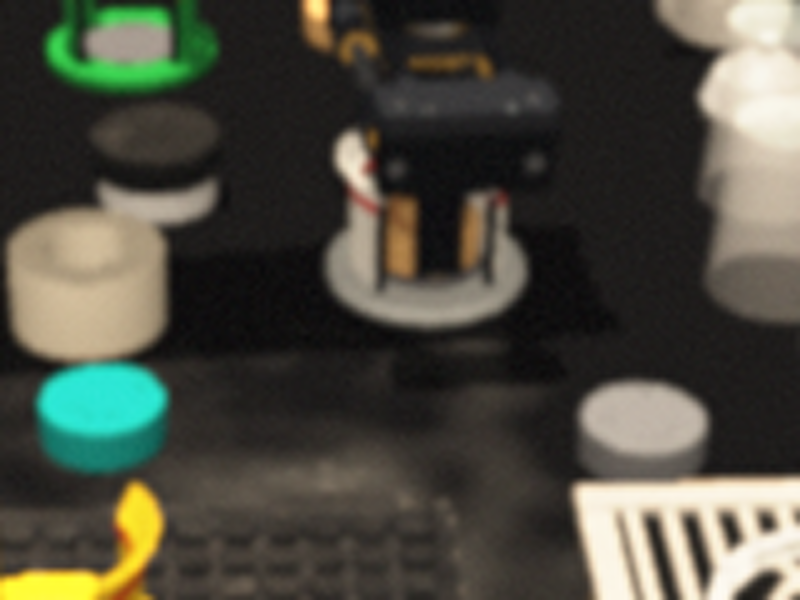

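The first token is inside the tube, about 4 mm above the floor. Lower the rest and open in one call.

send_rows --pt "0 0 0 0 0 0.002 1" --pt "0 0 0 0 0 0.0015 1" --pt "0 0 0 0 0 0 1" --pt "0 0 0 0 0 0 1" --pt "0 0 0 0 0 0 -0.6" --pt "0 0 0 0 0 0 -0.6" --pt "0 0 0 0 0 0 -0.6" --pt "0 0 0 0 0 0 -0.6" --pt "0 0 0 0 0 0 -0.6" --pt "0 0 0 0 0 0 -0.6"

```text
time: 14.1
ee_pos: [0.468, -0.0513, 0.0118]
eef_rot: [0.999, 0.044, -0.001, -0.001]
ft_force: [0.3, 0.2, -0.6]
width: 0.0694
```

```bash
python3 go.py .5125 .068 .1
```

```text
t 14.1 pos [ 0.468  -0.0513  0.0118] w 0.0694 F [ 0.27  0.2  -0.65]
turn deg [-0.12  0.09  0.04] shift [ 0.0547 -0.1151 -0.088 ]
```

send_rows --pt "0 0 0 0 0 -0.02 -0.6" --pt "0 0 0 0 0 -0.022 -0.6" --pt "0 0 0 0 0 -0.022 -0.6" --pt "0 0 0 0 0 -0.022 -0.6" --pt "0 0 0 0.013 -0.028 0 -1" --pt "0 0 0 0.013 -0.028 0 -1" --pt "0 0 0 0.013 -0.028 0 -1" --pt "0 0 0 0.013 -0.028 0 -1" --pt "0 0 0 0 0 0 -1" --pt "0 0 0 0 0 0 -1"

```text
time: 15.1
ee_pos: [0.5114, 0.0679, 0.1019]
eef_rot: [0.999, 0.042, -0.001, -0.001]
ft_force: [0.5, -0.3, -0.5]
width: 0.0868
```

```bash
python3 go.py .5125 .068 .003; python3 look.py 8; python3 - <<'E'
from h import *
im,d,K,T=load("wrist8")
hsv=cv2.cvtColor(im,cv2.COLOR_BGR2HSV); W=None
for n in("scene8","side8"):
    im2,d2,K2,T2=load(n); c=cloud(d2,K2,T2); h=cv2.cvtColor(im2,cv2.COLOR_BGR2HSV)
    q=c[(np.hypot(c[...,0]-.4675,c[...,1]+.051)<.028)&(h[...,1]>60)&(h[...,0]>5)&(h[...,0]<28)]
    if len(q): print(n,len(q),"top z",np.percentile(q[:,2],[5,50,90]).round(4), np.median(q,0).round(4))
E
```

```text
t 15.1 pos [0.5114 0.0679 0.1019] w 0.0868 F [ 0.55 -0.29 -0.51]
turn deg [-0.14  0.05 -0.14] shift [0.0012 0.0002 0.0989]
scene8 203 top z [0.0118 0.0263 0.0289] [ 0.4695 -0.0419  0.0263]
side8 297 top z [0.0092 0.0253 0.0278] [ 0.469  -0.0666  0.0253]
```

View pics/wrist8.png

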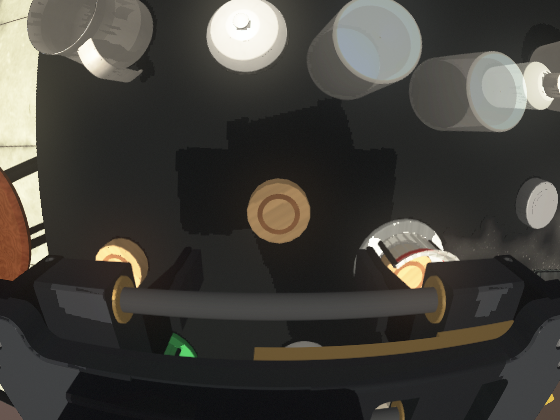

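View pics/sc8.png

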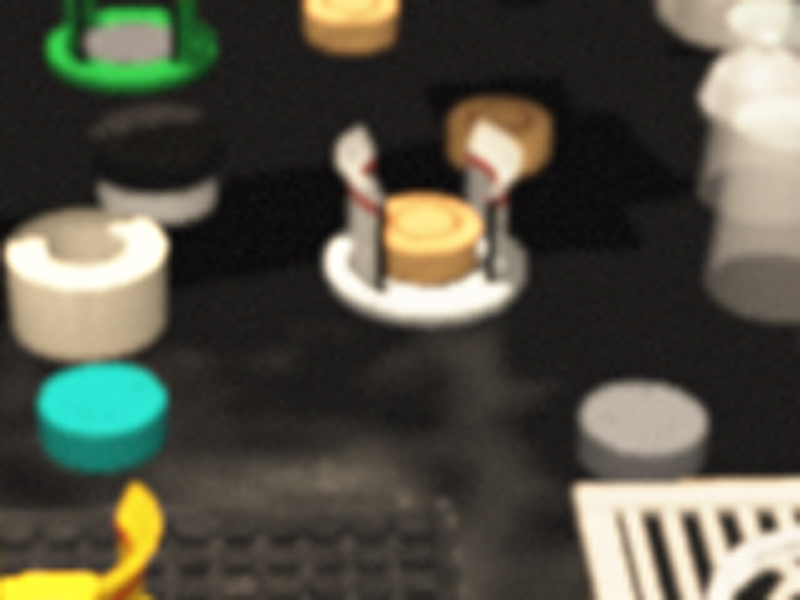

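The first token sits flat in the tube with its top at about 28 mm. Token B shows at (279,211) between the fingers. I'll check its position.

```bash
python3 - <<'E'
from h import *
im,d,K,T=load("wrist8")
print(fray(K,T,279,214,.02),"A-ref at same px rule: (277,221)->.4459,-.1838 grasp ok at .4463,-.1832")
E
```

```text
[0.51419219 0.06727494 0.02      ] A-ref at same px rule: (277,221)->.4459,-.1838 grasp ok at .4463,-.1832
```

send_rows --pt "0 0 0 0.001 0 0.025 -1" --pt "0 0 0 0 0 0.025 -1" --pt "0 0 0 0 0 0.015 -1" --pt "0 0 0 0 0 0 -1" --pt "0 0 0 0 0 0 -1" --pt "0 0 0 0 0 0 -1" --pt "0 0 0 0 0 0 -1" --pt "0 0 0 0 0 0 -1" --pt "0 0 0 0 0 0 -1" --pt "0 0 0 0 0 0 -1"

```text
time: 16.25
ee_pos: [0.5145, 0.0606, 0.0394]
eef_rot: [0.999, 0.037, 0.003, 0.0]
ft_force: [0.3, 0.9, -0.2]
width: 0.087
```

```bash
python3 go.py .513 .068 .003
```

```text
t 16.25 pos [0.5145 0.0606 0.0394] w 0.087 F [ 0.31  0.89 -0.23]
turn deg [ 0.07 -0.33 -0.76] shift [-0.0011 -0.0075  0.0364]
```

y drifted to 0.0606. I'll correct it before going lower.

send_rows --pt "0 -0.3 -0.8 -0.001 -0.007 0 -1" --pt "0 0 0 0 0 0 -1" --pt "0 0 0 0 0 0 -1" --pt "0 0 0 0 0 0 -1" --pt "0 0 0 0 0 0 -1" --pt "0 0 0 0 0 0 -1" --pt "0 0 0 0 0 0 -1" --pt "0 0 0 0 0 0 -1" --pt "0 0 0 0 0 0 -1" --pt "0 0 0 0 0 0 -1"

```text
time: 17.25
ee_pos: [0.5128, 0.0683, 0.0395]
eef_rot: [0.999, 0.045, 0.0, 0.001]
ft_force: [-0.5, -0.0, 0.1]
width: 0.0871
```

```bash
python3 go.py .513 .068 .003
```

```text
t 17.25 pos [0.5128 0.0683 0.0395] w 0.0871 F [-0.52 -0.02  0.15]
turn deg [0.07 0.   0.13] shift [0.0001 0.0003 0.0365]
```

send_rows --pt "0 0 0 0 0 0.009 -1" --pt "0 0 0 0 0 0.009 -1" --pt "0 0 0 0 0 0.008 -1" --pt "0 0 0 0 0 0.005 -1" --pt "0 0 0 0 0 0.002 -1" --pt "0 0 0 0 0 0 -1" --pt "0 0 0 0 0 0 -1" --pt "0 0 0 0 0 0 -1" --pt "0 0 0 0 0 0 -1" --pt "0 0 0 0 0 0 -1"

```text
time: 18.25
ee_pos: [0.5126, 0.0683, 0.0031]
eef_rot: [0.999, 0.045, -0.0, 0.001]
ft_force: [-0.1, -0.4, -0.3]
width: 0.0872
```

```bash
python3 go.py .513 .068 .003
```

```text
t 18.25 pos [0.5126 0.0683 0.0031] w 0.0872 F [-0.14 -0.45 -0.31]
turn deg [0.06 0.04 0.14] shift [0.0004 0.0004 0.0001]
```

send_rows --pt "0 0 0 0.001 0 0 1" --pt "0 0 0 0 0 0 1" --pt "0 0 0 0 0 0 1" --pt "0 0 0 0 0 0 1" --pt "0 0 0 0 0 0 1" --pt "0 0 0 0 0 0 1" --pt "0 0 0 0 0 0 1" --pt "0 0 0 0 0 0 1" --pt "0 0 0 0 0 0 1" --pt "0 0 0 0 0 0 1" --force 20

```text
time: 19.25
ee_pos: [0.514, 0.0684, 0.0035]
eef_rot: [0.999, 0.045, 0.0, 0.001]
ft_force: [-0.4, 0.1, -0.1]
width: 0.0511
```

```bash
python3 go.py .4675 -.051 .1
```

```text
t 19.25 pos [0.514  0.0684 0.0035] w 0.0511 F [-0.38  0.12 -0.1 ]
turn deg [ 0.06 -0.01  0.13] shift [-0.0569  0.1149 -0.0963]
```

send_rows --pt "0 0 0 0 0 -0.024 1" --pt "0 0 0 0 0 -0.024 1" --pt "0 0 0 0 0 -0.024 1" --pt "0 0 0 0 0 -0.022 1" --pt "0 0 0 -0.016 0.032 0 1" --pt "0 0 0 -0.016 0.032 0 1" --pt "0 0 0 -0.016 0.032 0 1" --pt "0 0 0 -0.008 0.016 0 1" --pt "0 0 0 0 0 0 1" --pt "0 0 0 0 0 0 1"

```text
time: 20.25
ee_pos: [0.4658, -0.0506, 0.101]
eef_rot: [0.999, 0.046, -0.0, 0.0]
ft_force: [-0.3, 0.1, -1.0]
width: 0.0512
```

```bash
python3 go.py .4675 -.051 .085
```

```text
t 20.25 pos [ 0.4658 -0.0506  0.101 ] w 0.0512 F [-0.3   0.09 -0.96]
turn deg [0.03 0.05 0.28] shift [0.0017 0.0005 0.016 ]
```

send_rows --pt "0 0 0 0 0 0 1" --pt "0 0 0 0.002 0 0.008 1" --pt "0 0 0 0 0 0.008 1" --pt "0 0 0 0 0 0 1" --pt "0 0 0 0 0 0 1" --pt "0 0 0 0 0 0 1" --pt "0 0 0 0 0 0 1" --pt "0 0 0 0 0 0 1" --pt "0 0 0 0 0 0 1" --pt "0 0 0 0 0 0 1"

```text
time: 21.25
ee_pos: [0.469, -0.046, 0.0831]
eef_rot: [0.999, 0.049, -0.001, -0.001]
ft_force: [0.1, 0.5, -1.4]
width: 0.0513
```

```bash
python3 go.py .4675 -.051 .0315; python3 look.py 9
```

```text
t 21.25 pos [ 0.469  -0.046   0.0831] w 0.0513 F [ 0.14  0.49 -1.36]
turn deg [-0.07  0.07  0.63] shift [-0.0019  0.0049  0.0516]
```

View pics/sc9.png

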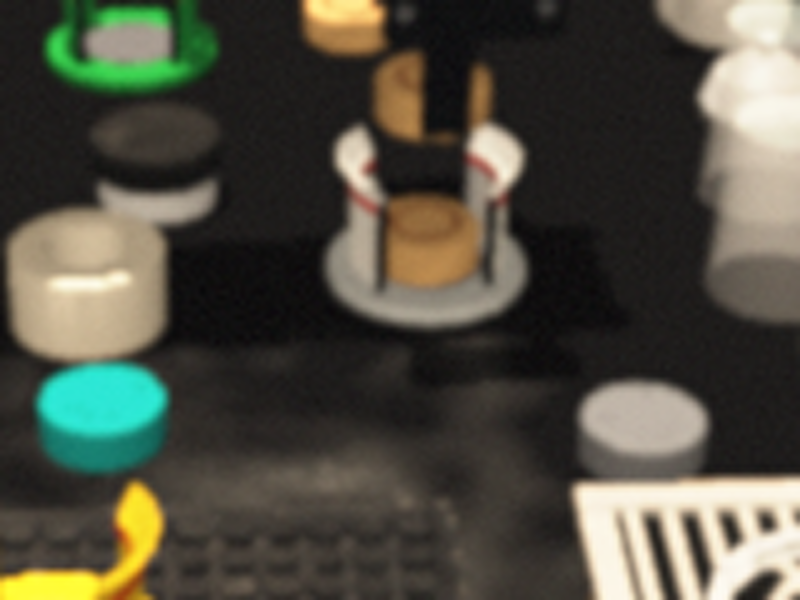

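The second token is held flat over the tube, about 5 mm off in y and 2 mm in x. I'll correct that and then lower into the mouth.

send_rows --pt "0 0 0.6 -0.002 0.0045 0 1" --pt "0 0 0 0 0 0 1" --pt "0 0 0 0 0 0 1" --pt "0 0 0 0 0 0 1" --pt "0 0 0 0 0 0.007 1" --pt "0 0 0 0 0 0.007 1" --pt "0 0 0 0 0 0 1" --pt "0 0 0 0 0 0 1" --pt "0 0 0 0 0 0 1" --pt "0 0 0 0 0 0 1"

```text
time: 22.4
ee_pos: [0.4669, -0.051, 0.0673]
eef_rot: [0.999, 0.043, -0.001, -0.001]
ft_force: [0.0, 0.5, -1.0]
width: 0.0517
```

```bash
python3 go.py .4675 -.051 .0315
```

```text
t 22.4 pos [ 0.4669 -0.051   0.0673] w 0.0517 F [ 0.05  0.46 -0.99]
turn deg [-0.09  0.12 -0.02] shift [0.0006 0.0001 0.0358]
```

send_rows --pt "0 0 0 0.001 0 0.009 1" --pt "0 0 0 0 0 0.009 1" --pt "0 0 0 0 0 0.008 1" --pt "0 0 0 0 0 0.004 1" --pt "0 0 0 0 0 0.003 1" --pt "0 0 0 0 0 0 1" --pt "0 0 0 0 0 0 1" --pt "0 0 0 0 0 0 1" --pt "0 0 0 0 0 0 1" --pt "0 0 0 0 0 0 1"

```text
time: 23.4
ee_pos: [0.4681, -0.0509, 0.0314]
eef_rot: [0.999, 0.043, -0.001, -0.001]
ft_force: [-0.7, 0.9, 0.5]
width: 0.0511
```

```bash
python3 go.py .4675 -.051 .0315
```

```text
t 23.4 pos [ 0.4681 -0.0509  0.0314] w 0.0511 F [-0.67  0.91  0.53]
turn deg [-0.08  0.12 -0.02] shift [-0.0006  0.0001 -0.0001]
```

send_rows --pt "0 0 0 0 0 0 -0.6" --pt "0 0 0 0 0 0 -0.6" --pt "0 0 0 0 0 0 -0.6" --pt "0 0 0 0 0 0 -0.6" --pt "0 0 0 0 0 0 -0.6" --pt "0 0 0 0 0 -0.015 -0.6" --pt "0 0 0 0 0 -0.025 -0.6" --pt "0 0 0 0 0 -0.03 -0.6" --pt "0 0 0 0 0 -0.03 -0.6" --pt "0 0 0 0 0 0 -0.6"

```text
time: 24.4
ee_pos: [0.4676, -0.0507, 0.1341]
eef_rot: [0.999, 0.044, -0.002, -0.001]
ft_force: [-0.8, 0.4, -0.3]
width: 0.0693
```

```bash
python3 go.py .4675 -.051 .2
```

```text
t 24.4 pos [ 0.4676 -0.0507  0.1341] w 0.0693 F [-0.83  0.44 -0.3 ]
turn deg [-0.15  0.23  0.01] shift [-0.0004  0.0001 -0.0659]
```

send_rows --pt "0 0 0 0 0 -0.03 -0.6" --pt "0 0 0 0 0 -0.03 -0.6" --pt "0 0 0 0 0 -0.03 -0.6" --pt "0 0 0 0 0.03 -0.03 -0.6" --pt "0 0 0 0 0.04 0 -0.6" --pt "0 0 0 0 0.04 0 -0.6" --pt "0 0 0 0 0.04 0 -0.6" --pt "0 0 0 0 0.04 0 -0.6" --pt "0 0 0 0 0 0 -0.6" --pt "0 0 0 0 0 0 -0.6"

```text
time: 25.4
ee_pos: [0.4847, -0.2469, 0.2548]
eef_rot: [0.999, 0.045, -0.003, -0.0]
ft_force: [0.5, 1.2, 0.3]
width: 0.0697
```

```bash
python3 look.py 10; python3 - <<'E'
from h import *
for n in("scene10","side10"):
    im2,d2,K2,T2=load(n); c=cloud(d2,K2,T2); h=cv2.cvtColor(im2,cv2.COLOR_BGR2HSV)
    q=c[(np.hypot(c[...,0]-.4675,c[...,1]+.051)<.03)&(h[...,1]>60)&(h[...,0]>5)&(h[...,0]<28)]
    t=q[q[:,2]>.043]
    if len(t): 
        A=np.c_[t[:,:2]-t[:,:2].mean(0),np.ones(len(t))]; s=np.linalg.lstsq(A,t[:,2],rcond=None)[0]
        print(n,len(q),len(t),"z",np.percentile(t[:,2],[5,50,95]).round(4),t.mean(0).round(4),"tilt deg",np.degrees(s[:2]).round(1))
E
```

```text
scene10 320 220 z [0.0442 0.0469 0.0494] [ 0.4682 -0.0497  0.0469] tilt deg [-0.1 -0.4]
side10 466 206 z [0.0445 0.0467 0.0481] [ 0.4688 -0.0541  0.0466] tilt deg [0.4 1.1]
```

View pics/sc10.png

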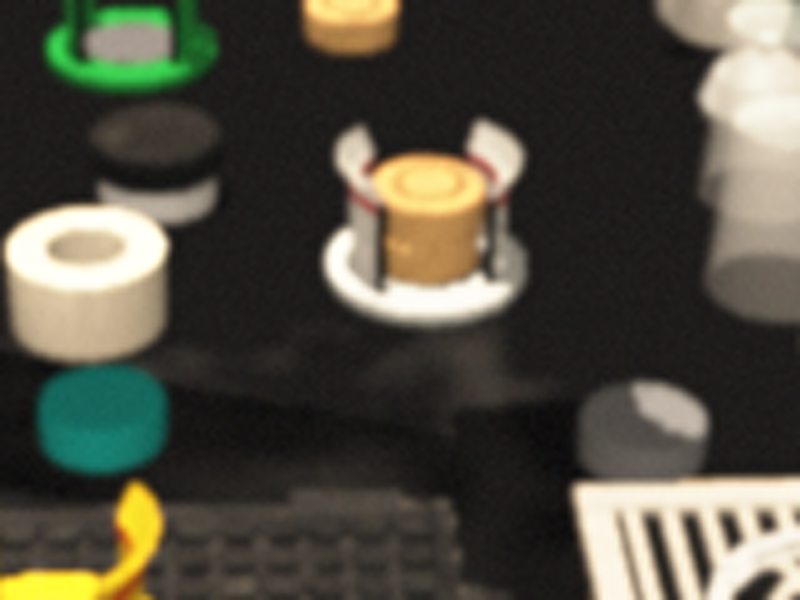

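View pics/cc10.png

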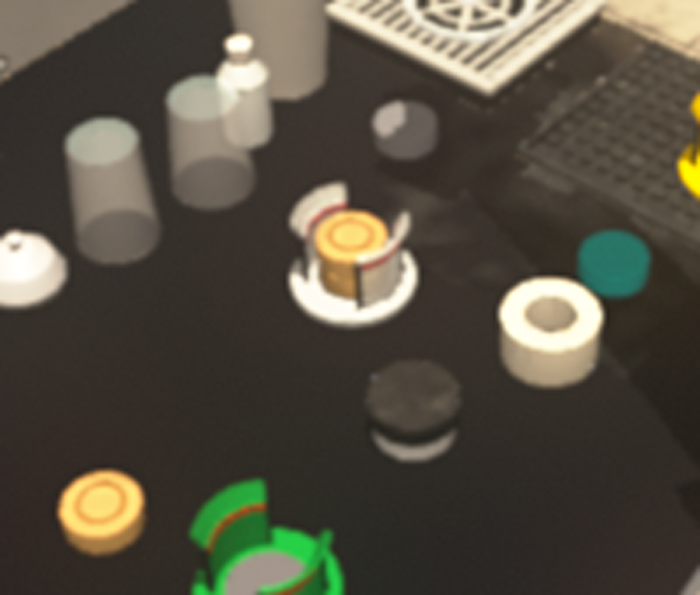

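Both tokens lie flat and stacked in the tube, with the top at about 47–48 mm, level with the mark (8 + 40 mm). The third token is untouched and the arm is well clear. Handing in.

```bash
python3 -c "
from bench import *
close_job()"
```

```text
the job is handed in; nothing more can be done
```

Two pale tokens are stacked flat in the clear tube, and the top of the stack is level with the red mark. I handed the job in at about 25.6 s with the arm well clear of everything.

**Last checks:**
- **Stack height:** the top surface measures about 47 mm above the worktop in both the scene and side views. The mark is at 48 mm, so this is within the 2 mm calibration.
- **Lie of the stack:** the tilt reads about 1° or less, and it is centred near (0.468, −0.052).
- **Other parts:** in the pictures, the third token and the look-alikes lie where they were.
- **Forces:** wrist force stayed under about 2 N at every reading I took.

**What failed or disagreed:**
- **Missed first grasp:** the fingers closed over the top of the first token without any noticeable contact force. By the cameras, the fingertips stood about 21 mm higher than the reported TCP height and `tip_extent` implied. I corrected the height from the side camera's depth, and both grasps then held.
- **Drift between moves:** the tool sometimes drifted up to 8 mm sideways at the start of a call. I measured this each time and corrected it before going down into the tube or onto a token.

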